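Feed a hardwood block down a guide lane

TASK

Push the hardwood block down the narrow lane between the two aluminium guide rails until its leading end is right up against the dark steel end stop, then move the hand clear. The rails have just been set true: neither the block nor the hand may touch either of them, so square it up in front of the mouth before it goes in. Only push it with the fingers along the bench, do not grip or lift it, and leave the oil can, the bolt and the nut beside the lane alone.

Things in the scene. Friction and masses are not known exactly. Their poses are not given: they have to be found in the camera images.
- lane: The guide lane, fixed to the bench; it has no floor, the block slides on the bench top (z = 0). Origin: on the bench top, on the lane's centre line, at its open mouth. +x points down the lane from the mouth to the end stop, +y to the left of that, +z up. Clear width between the rails: 80 mm (y = -40 to +40 mm).
- stop_face (a point): Middle of the end stop's face towards the mouth, 150 mm down the lane from its origin, 14 mm above the bench. The stop is a fixed dark steel bar across the lane's far end, 104 mm wide, 16 mm thick, 28 mm high (two screw heads to 32 mm).
- rail_left: The aluminium guide rail on the lane's +y side: 150 mm long (x = 0 to 150 mm in the lane), 12 mm thick (y = 40 to 52 mm), 18 mm high, fixed. Same origin and axes as the lane.
- rail_right: The aluminium guide rail on the lane's -y side: 150 mm long (x = 0 to 150 mm in the lane), 12 mm thick (y = -40 to -52 mm), 18 mm high, fixed. Same origin and axes as the lane.
- block: Loose hardwood block, grey-brown, 60 mm wide (its x), 120 mm long (its y), 43 mm high, 0.2 to 0.42 kg; stays where it is left. Origin: centre of its underside. Starts with its centre 85 to 120 mm before the mouth, up to 35 mm to either side of the centre line, its long axis within 0.3 rad of the lane's; it goes in lengthwise, either end first.
- oil_can: Bystander: green oil can with a thin brass spout, 68 x 85 mm, 176 mm high, loose, standing on the far side of the bench. Origin: centre of its underside.
- bolt: Bystander: rusty bolt standing on its head, 24 x 27 mm, 65 mm high, loose, on the far side of the bench. Origin: centre of its underside.
- nut: Bystander: dark steel nut, 24 x 27 mm, 19 mm high, loose, lying beside the lane's left rail, 20 to 40 mm from it (centre). Origin: centre of its underside.

How it is judged (in metres and radians):
At the end, for the whole second after the job is handed in: The block lies flat and at rest between the rails, its leading end within 6 mm of the end stop, free of both rails (x of block in the frame of lane between 0.084 and 0.095 m and y of block in the frame of lane between -0.012 and 0.012 m and angle between the y axis of block and the x axis of lane, either way round below 0.17 rad and height (world z) of block below 0.006 m and angle between block's own z axis and vertical below 0.05 rad and linear speed of block below 0.01 m/s); the robot touches nothing.
It fails at once if something (the block, the hand or a bystander) touches a guide rail (contact force between any of rail_left, rail_right and anything else above 0.3 N).
It fails at once if the block is lifted or tipped off the bench (height (world z) of block above 0.012 m or angle between block's own z axis and vertical above 0.2 rad).
It fails at once if the block is gripped: the fingers touch it while standing on both sides of it (contact force between the fingers and block above 0.5 N and x of the grasp point in the frame of block between -0.028 and 0.028 m and y of the grasp point in the frame of block between -0.058 and 0.058 m and z of the grasp point in the frame of block below 0.048 m).
It fails at once if the oil can, the bolt or the nut is moved by more than 10 mm (distance of any of oil_can, bolt, nut from where it was at the start of the episode above 0.01 m).
It also fails if it takes over 67 s, if anything falls off the work surface, if the arm or the gripper's body presses on something with over 40 N, if the wrist force passes 120 N, or if a joint passes its speed limit or range.

ROBOT

A 7-joint arm with a two-finger parallel gripper is mounted at the origin on a cart in front of the work surface, level with it; the furniture and walls round the work are solid. World frame = base frame: x ahead of the robot, y to its left, z up, the work surface at z = 0. Lengths are in mm, angles in rad, forces in N, time in s.
With the tool pointing down it reaches from about 350 to 775 mm from the base axis. Payload 3.1 kg.
Tool frame: the origin (TCP) lies at the very end of the fingers, on their centre line; the grasp point (between the pads) lies robot.grip_depth behind it (robot.grip_depth is the distance from the TCP to the grasp point, in mm); y points along the fingers, z is the direction in which the jaws open and shut, and the axes are right-handed (so a half turn about y gives the same grasp; the last joint's range is limited). The gripper opens to 85 mm and grips with 20 to 120 N. Pads are 22 mm wide; open, the fingers measure 114 mm over their backs; the gripper's body (76 mm by 85 mm) begins 54 mm behind the grasp point. The pads swing forward as they close: fully open they stand 13 mm farther back than shut.
Start: joints at [1.279, 0.311, 0.014, 1.512, -0.004, 1.319, -0.027], TCP at [135.998, -532.937, 231.304] pointing down, gripper open.
Joint ranges: [-2.7, 2.7], [-0.3, 1.91], [-1.27, 1.3], [0.12, 2.57], [-1.44, 4.58], [0.2, 2.03], [-3.05, 3.05]. Speed limits (rad/s): [2.79, 2.79, 3.14, 3.14, 3.14, 3.14, 3.14].

INTERFACE

Orientations are given as a unit quaternion [w, x, y, z].
In Python, from rig import robot gives the robot as it stands. The module is installed in compiled form; this text tells all that it offers.
- The arm moves only by the tool carry_out, never from a script. Its argument "plan" is a list of rows, each a list of 5 numbers: the opening, from 0 (shut) to 1 (fully open), then the shift along the tool's x, y, z in mm, then the turn about the tool's y in degrees. In form: [[claw, tx, ty, tz, turn], ...]. A call has 1 to 12 rows; each row is the pose to reach, as a shift and turn from the pose measured when the call began, along the tool's axes at that moment; what a row does not reach only later rows make up. A row lasts 1/12 s, in which the tool goes at most 41.7 mm and 7.16 degrees, less where a joint would pass 70% of its speed; a pose out of reach is approached as far as the arm can. A call with a gripper value outside its range is refused whole. The fingers move at their own pace and stop on an object; "newtons" is the grip in N (left out, the last holds). Time passes only in rows, so rows that repeat a pose let the fingers close. It gives the time, the measured TCP pose, the force and the opening at its end, in the units of the state.
- robot.read_state(): the state, without advancing time (a new reading comes with each control period).
- robot.capture(name): name is "scene" or "side" or "wrist"; returns (picture, depth): 400x640x3 uint8, red, green, blue; 400x640 float32, mm along the optical axis (not along the pixel's ray), 0 where there is no reading.
- robot.camera_model(name): a dict with "mtx" (3x3 intrinsics, pixels), "dist_coeffs" ([k1, k2, p1, p2, k3] as OpenCV has them; the pictures are not rectified), "R" (3x3) and "t" (3): a world point X has camera coordinates R X + t; the wrist camera has in their place "hand_eye" (4x4, takes a point from camera to tool coordinates, whose origin is the TCP and whose axes are the tool frame's). Camera axes: x right, y down, z forward; pixel columns grow to the right and rows downward; lengths in mm; the calibration is good to about 2 mm. A picture is of the moment at which its call begins: read the wrist's pose just before it. camera_model takes no time and is no camera call.
- robot.hand_in(): hands the job in, once; it reports no verdict.
The state is a dict: "clock": time; "qpos": joint angles; "qd": joint speeds; "joint_efforts": joint torques, N m; "position": TCP position; "tcp_rot": TCP orientation; "force": force on the tool from outside, world axes, zero at the start; "torque": the same for the moment, N m; "finger_gap": opening from 0.0 (shut) to 1.0 (fully open).
Only numpy, scipy, OpenCV 4.12 (cv2) and the standard library are available. Lean on these libraries where they do the work, as an engineer would, in place of code of your own. Each camera call takes 0.05 s, during which the arm holds its last target.

## Working session

There is one attempt and no reset: what is moved stays moved. The work goes in short steps, Python scripts to look and compute and a tool call to move; the robot and the scene stay as the last step left them, time stands still between calls to the robot, and variables do not carry over. Pictures are saved under pics/ and viewed, and the job is handed in when it is done.

Besides the shell and the picture viewer there is one more tool, called after "Emit:" as name([rows], argument=value, ...), one row to a line, values as JSON. carry_out: Moves the arm, as the interface text tells. Its arguments: {"type":"object","properties":{"plan":{"type":"array"},"newtons":{"type":"number"}},"required":["plan"]}

```bash
mkdir -p pics; python3 - <<'E'
from rig import robot
import cv2,numpy as np
s=robot.read_state();print(s, robot.grip_depth)
for n in("scene","side","wrist"):
    p,d=robot.capture(n);cv2.imwrite(f"pics/{n}0.png",p[:,:,::-1]);np.savez(f"{n}0.npz",p=p,d=d)
    print(n,robot.camera_model(n))
E
```

```text
{'clock': 0.0, 'qpos': array([ 1.27930794,  0.31174589,  0.01398022,  1.51303615, -0.00441227,
        1.31922564, -0.0272279 ]), 'qd': array([ 0.00011491, -0.00111165,  0.00161063,  0.001585  ,  0.00024773,
        0.00017884, -0.00015   ]), 'joint_efforts': array([-2.65763983e-04, -3.79911733e+01,  1.45605253e-01, -2.30589688e+01,
        1.18768433e-02,  1.36011362e-02, -3.56438953e-06]), 'position': array([ 135.80052685, -532.21743178,  230.21840803]), 'tcp_rot': array([ 0.08797034, -0.08823784,  0.70242826, -0.70076376]), 'force': array([ 0.27413073, -0.2972809 ,  0.21776887]), 'torque': array([ 0.02608743, -0.02626595, -0.03014488]), 'finger_gap': 1.002771161567298} 18.700000000000003
scene {'mtx': array([[497.46480855,   0.        , 318.93513104],
       [  0.        , 497.46480855, 185.52246492],
       [  0.        ,   0.        ,   1.        ]]), 'dist_coeffs': array([0.0085755, 0.       , 0.       , 0.       , 0.       ]), 'R': array([[-0.69586138, -0.71797402,  0.01703685],
       [-0.57894042,  0.54675649, -0.60488455],
       [ 0.42497639, -0.43077912, -0.79613091]]), '
[... 433 characters left out ...]
  0.8071478 , -0.57282323]]), 't': array([-567.57220695,   50.7159495 ,  816.76978376])}
wrist {'mtx': array([[301.42033379,   0.        , 320.08178838],
       [  0.        , 301.42033379, 204.12565257],
       [  0.        ,   0.        ,   1.        ]]), 'dist_coeffs': array([-0.01021494,  0.        ,  0.        ,  0.        ,  0.        ]), 'hand_eye': array([[ 5.08383087e-04,  9.51844095e-01,  3.06582062e-01,
        -7.93046300e+01],
       [-7.28433523e-04, -3.06581667e-01,  9.51844079e-01,
        -1.42508540e+02],
       [ 9.99999605e-01, -7.07226083e-04,  5.37494213e-04,
        -8.46497547e-02],
       [ 0.00000000e+00,  0.00000000e+00,  0.00000000e+00,
         1.00000000e+00]])}
```

View pics/scene0.png

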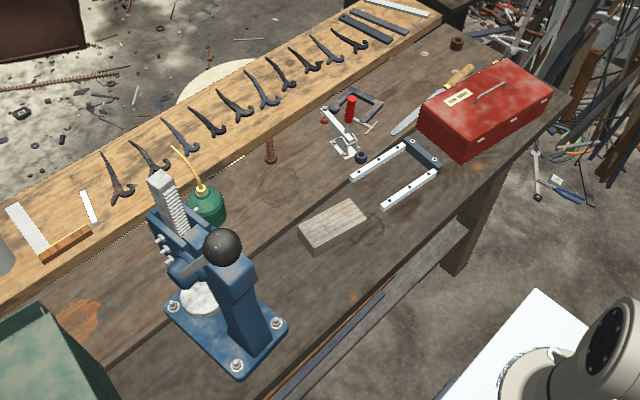

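View pics/side0.png

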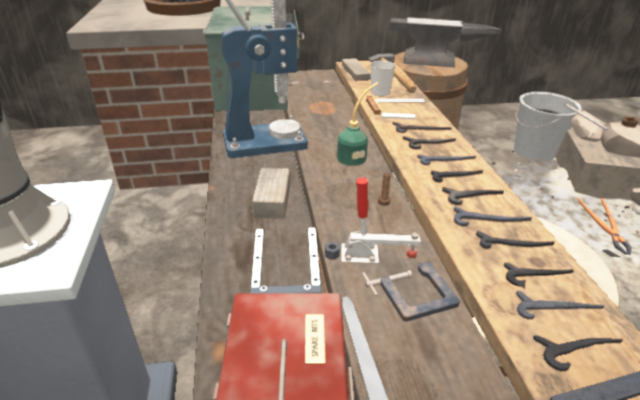

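View pics/wrist0.png

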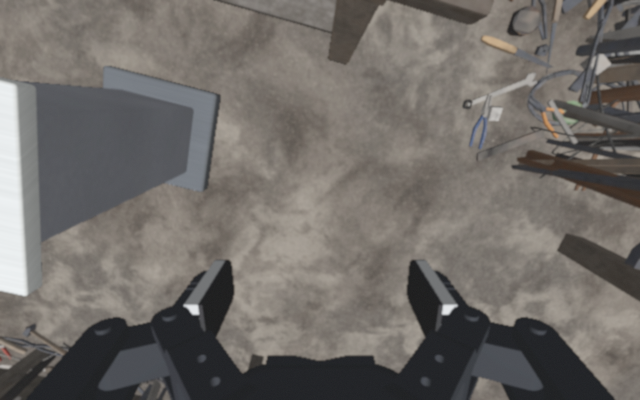

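The scene view shows the block near (333,227), the rails' mouth ends near (353,178) and (384,206), and the stop near (423,155). In the side view the block is near (271,192), the rails run from (258,230) and (311,230) to (253,288) and (318,285), and the nut is near (333,250). Next I'll zoom in for the corners.

```bash
python3 - <<'E'
import cv2,numpy as np
a=np.load("scene0.npz")['p'][:,:,::-1];b=np.load("side0.npz")['p'][:,:,::-1]
cv2.imwrite("pics/sc_crop.png",cv2.resize(a[125:265,285:455],None,fx=4.5,fy=4.2,interpolation=cv2.INTER_CUBIC))
cv2.imwrite("pics/si_crop.png",cv2.resize(b[155:300,225:365],None,fx=4,fy=4,interpolation=cv2.INTER_CUBIC))
E
```

```text
(no output)
```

View pics/sc_crop.png

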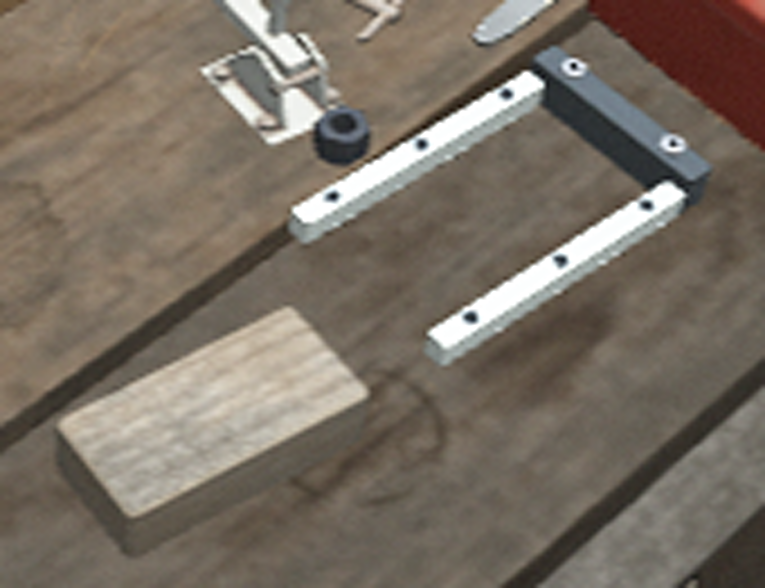

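View pics/si_crop.png

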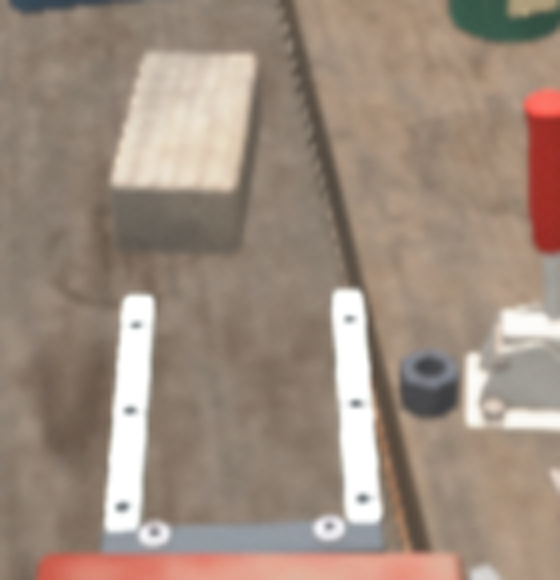

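```bash
cat > h.py <<'E'
import cv2,numpy as np
from rig import robot
def rays(name,px):
    m=robot.camera_model(name)
    u=cv2.undistortPoints(np.asarray(px,float).reshape(-1,1,2),m['mtx'],m['dist_coeffs']).reshape(-1,2)
    d=np.c_[u,np.ones(len(u))]@m['R']   # R^T d
    return -m['R'].T@m['t'],d
def plane(name,px,z):
    o,d=rays(name,px);return o+d*((z-o[2])/d[:,2])[:,None]
def cloud(name,dep):
    vv,uu=np.mgrid[0:400,0:640];o,d=rays(name,np.c_[uu.ravel(),vv.ravel()])
    P=(o+d*dep.ravel()[:,None]).reshape(400,640,3);P[dep==0]=np.nan;return P
def proj(name,X):
    m=robot.camera_model(name)
    return cv2.projectPoints(np.asarray(X,float).reshape(-1,1,3),cv2.Rodrigues(m['R'])[0],m['t'],m['mtx'],m['dist_coeffs'])[0].reshape(-1,2)
def big(mask):
    n,l,s,c=cv2.connectedComponentsWithStats(mask.astype(np.uint8));return [l==i for i in np.argsort(-s[1:,4])+1 if s[i,4]>40]
def rect(name,mask,z):
    v,u=np.nonzero(mask)
    c=max(cv2.findContours(mask.astype(np.uint8),cv2.RETR_EXTERNAL,cv2.CHAIN_APPROX_NONE)[0],key=len).reshape(-1,2)
    return cv2.minAreaRect(plane(name,c,z)[:,:2].astype(np.float32))
E
python3 - <<'E'
from h import *
for n in("scene","side"):
    f=np.load(n+"0.npz");p=f['p'];P=cloud(n,f['d']);z=P[:,:,2]
    x,y=P[:,:,0],P[:,:,1]
    g=p.min(2)
    rail=(g>165)&(abs(z-18)<12)
    for m in big(rail)[:4]: print(n,"white",m.sum(),rect(n,m,18),np.nanmedian(z[m]))
    blk=(z>32)&(z<55)&(p.max(2).astype(int)-g<60)
    for m in big(blk)[:6]:
        print(n,"hi",m.sum(),rect(n,m,43),np.nanmean(P[m],0))
E
```

```text
scene white 1375 ((80.58467102050781, -17.412429809570312), (150.6593780517578, 44.4072151184082), 79.41276550292969) 12.896943249157061
scene white 849 ((875.7723999023438, 438.8376770019531), (26.56535530090332, 135.66323852539062), 89.78717803955078) 25.704033560140942
scene white 350 ((442.3660888671875, -153.87808227539062), (150.50230407714844, 12.612530708312988), 84.3184814453125) 17.948798629054295
scene white 316 ((534.0520629882812, -163.25299072265625), (149.60287475585938, 13.165804862976074), 84.33760833740234) 18.03294852970538
scene hi 1878 ((478.16217041015625, 32.607444763183594), (121.52635192871094, 64.16136169433594), 79.07328033447266) [478.90877301  33.02491067  41.81932084]
scene hi 947 ((523.860107421875, 300.1563415527344), (50.546363830566406, 64.38027954101562), 76.65658569335938) [524.99250404 298.06840423  40.43671073]
scene hi 441 ((480.9517822265625, -297.0489501953125), (23.300880432128906, 147.91329956054688), 81.93717956542969) [ 477.38120943 -296.61141398   43.52160748]
scene hi 389 ((649.3392944335938, -155.08274841308594), (29.73863983154297, 126
[... 1162 characters left out ...]
2145690918), 82.75748443603516) [ 51.76923644 -26.76989461  42.91447541]
side hi 606 ((650.2879638671875, -163.24114990234375), (38.557594299316406, 114.70555114746094), 83.18008422851562) [ 648.41574188 -161.384649     37.72491929]
side hi 410 ((529.1043090820312, 274.18292236328125), (103.9046630859375, 73.25627136230469), 82.89867401123047) [530.76332799 278.12744272  37.04160403]
side hi 367 ((190.08956909179688, 1554.504150390625), (341.9605712890625, 222.56072998046875), 4.3216938972473145) [ 191.00969508 1528.12969652   43.8440694 ]
side hi 312 ((789.4053955078125, 665.7012939453125), (55.265281677246094, 173.7164764404297), 5.1201043128967285) [792.05214781 670.04785209  40.34382803]
```

```bash
cat >> h.py <<'E'
from scipy.spatial.transform import Rotation as Ro
# lane from rail tops (scene view)
c=np.array([488.2,-158.55]);w=np.array([534.052-442.366,-163.253+153.878]);w/=np.hypot(*w)
LY=w;LX=np.array([w[1],-w[0]]);O=c-75*LX
def lane(p): p=np.asarray(p)[...,:2]-O;return np.stack([p@LX,p@LY],-1)
def world(x,y): return O+x*LX+y*LY
def tool():
    s=robot.read_state();q=s['tcp_rot'];return s,Ro.from_quat([q[1],q[2],q[3],q[0]]).as_matrix()
def goto(lx,ly,z,jaw):
    """jaw: world direction 2-vec wanted for tool z (either sign). prints tx,ty,tz,turn options"""
    s,R=tool();t=np.r_[world(lx,ly),z];d=R.T@(t-s['position'])
    print("lane now",lane(s['position']).round(1),"z",s['position'][2].round(1),"shift",d.round(1))
    for sg in(1,-1):
        v=R.T@np.r_[sg*np.array(jaw),0];print(" turn",np.degrees(np.arctan2(v[0],v[2])).round(1))
E
python3 - <<'E'
from h import *
s,R=tool();print(R.round(3));print("O",O,"LX",LX,"LY",LY)
print(lane([478.2,32.6]))
goto(-114,-70,130,LX)
goto(-205,0,130,LY)
f=np.load("scene0.npz");p=f['p'];P=cloud("scene",f['d']);z=P[:,:,2]
m=(z>32)&(z<55);m=[k for k in big(m) if k[227,333]][0]
v,u=np.nonzero(m)
# outline corners of top
r=cv2.boxPoints(rect("scene",m,43));print(r,lane(r))
cv2.imwrite("pics/blkmask.png",cv2.resize((m[190:265,285:385]*255).astype(np.uint8),None,fx=5,fy=5))
# obstacles: cells with z>60 around the work
Q=np.concatenate([P.reshape(-1,3),cloud("side",np.load("side0.npz")['d']).reshape(-1,3)])
for zl,zh in((5,60),(60,120),(120,400)):
    k=(Q[:,2]>zl)&(Q[:,2]<zh)&(Q[:,0]>300)&(Q[:,0]<700)&(Q[:,1]>70)&(Q[:,1]<400)
    print(zl,k.sum(),Q[k].min(0),np.percentile(Q[k],2,axis=0))
    l=lane(Q[k]);kk=abs(l[:,1])<80;print(" in corridor max lane x",np.sort(l[kk,0])[-10:])
E
```

```text
[[-0.969 -0.001  0.247]
 [-0.247  0.002 -0.969]
 [ 0.    -1.    -0.002]]
O [495.82905877 -83.93902586] LX [-0.10172078 -0.99481299] LY [ 0.99481299 -0.10172078]
[-114.14129492  -29.39205768]
lane now [ 482.8 -312.5] z 230.4 shift [-433.3  101.3 -476.5]
 turn 20.2
 turn -159.8
lane now [ 482.8 -312.5] z 230.4 shift [-530.4  101.4 -537.8]
 turn -69.8
 turn 110.2
[[435.14523  -20.973118]
 [498.1434   -33.13512 ]
 [521.1791    86.188   ]
 [458.18094   98.350006]] [[ -56.46649685  -66.77399943]
 [ -50.77580184   -2.86547427]
 [-171.82320228    7.91307279]
 [-177.51390039  -55.995422  ]]
5 9187 [381.20642024  70.00940832   5.00298682] [387.13084968  76.62877436   7.30349102]
 in corridor max lane x [-150.49006925 -150.46633619 -150.41177069 -150.32433785 -150.24797771
 -150.01403942 -149.6549312  -149.60636086 -149.58767733 -149.49541401]
60 2446 [392.87297274 145.20064672  60.00197189] [396.0017969  152.2605082   60.62700639]
 in corridor max lane x [-358.91878408 -358.87678429 -358.79086255 -358.54563378 -358.46536821
 -358.18761357 -358.12175303 -357.40048154 -356.71345708 -356.36884297]
120 12248 [378.31914167 167.45470478 120.04111772] [403.08903109 246.31134875 127.5616385 ]
 in corridor max lane x [-315.89361174 -315.78918698 -315.71039079 -315.59431786 -315.38900231
 -315.26649157 -315.18152926 -315.04316935 -314.23569954 -313.53948371]
```

View pics/blkmask.png

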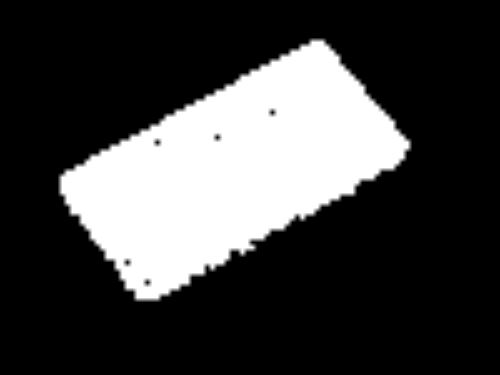

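Emit:
carry_out([
  [0.7,-80,10,-50,5],
  [0.7,-160,20,-100,10],
  [0.7,-240,30,-150,15],
  [0.7,-325,30,-208,20],
  [0.7,-325,30,-208,20],
  [0.7,-325,30,-208,20],
  [0.7,-325,30,-208,20],
  [0.7,-325,30,-208,20],
  [0.7,-325,30,-208,20],
  [0.7,-325,30,-208,20],
  [0.7,-325,30,-208,20],
  [0.7,-325,30,-208,20],
])

```text
clock: 1.15
position: [399.3, -249.9, 200.5]
tcp_rot: [-0.035, 0.034, 0.707, -0.706]
force: [0.0, -1.0, 0.1]
finger_gap: 0.7
```

```bash
python3 - <<'E'
from h import *
goto(-114,-80,100,LX)
print(robot.read_state()['qpos'].round(2))
E
```

```text
lane now [174.9 -79.1] z 200.5 shift [  -0.8  100.9 -288.8]
 turn 0.3
 turn -179.7
[ 0.71  0.18 -0.22  1.76  0.04  1.21 -1.18]
```

Emit:
carry_out([
  [0.7,5,0,-42,0],
  [0.7,5,0,-84,0],
  [0.7,5,0,-126,0],
  [0.7,5,20,-168,0],
  [0.7,5,50,-210,0],
  [0.7,5,80,-252,0],
  [0.7,5,101,-289,0],
  [0.7,5,101,-289,0],
  [0.7,5,101,-289,0],
  [0.7,5,101,-289,0],
  [0.7,5,101,-289,0],
])

```text
clock: 2.07
position: [422.4, 35.8, 100.1]
tcp_rot: [-0.036, 0.035, 0.706, -0.706]
force: [0.7, -0.3, -0.3]
finger_gap: 0.704
```

```bash
python3 - <<'E'
from h import *
goto(-114,-85,16,LX)
p,d=robot.capture("wrist");cv2.imwrite("pics/w1.png",p[:,:,::-1])
p,d=robot.capture("scene");cv2.imwrite("pics/s1.png",p[:,:,::-1])
E
```

```text
lane now [-111.7  -85.2] z 100.1 shift [-0.3 84.1 -2.3]
 turn 0.1
 turn -179.9
```

View pics/w1.png

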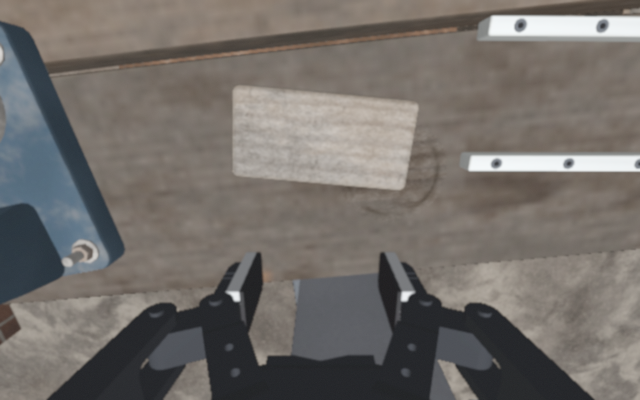

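View pics/s1.png

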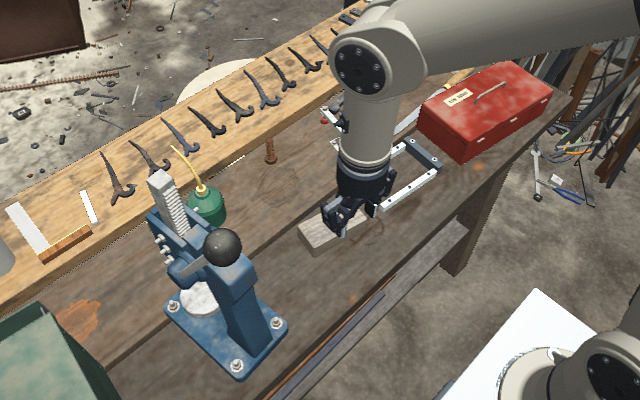

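The wrist view shows the block at (325,138), tilted slightly against the rails (which start at x≈470–480), with the fingers at (243,280) and (398,280). I'll measure from this view as well.

```bash
cat >> h.py <<'E'
def wrist():
    s,R=tool();p,d=robot.capture("wrist");m=robot.camera_model("wrist");H=m['hand_eye']
    Rw=R@H[:3,:3];o=R@H[:3,3]+s['position']
    vv,uu=np.mgrid[0:400,0:640]
    u=cv2.undistortPoints(np.c_[uu.ravel(),vv.ravel()].astype(float).reshape(-1,1,2),m['mtx'],m['dist_coeffs']).reshape(-1,2)
    D=(np.c_[u,np.ones(len(u))]@Rw.T).reshape(400,640,3)
    return s,R,p,d,o,D
def onplane(o,D,z): return o+D*((z-o[2])/D[:,:,2])[:,:,None]
def outline(mask): return max(cv2.findContours(mask.astype(np.uint8),cv2.RETR_EXTERNAL,cv2.CHAIN_APPROX_NONE)[0],key=len).reshape(-1,2)
def rep(name,r):
    (cx,cy),(a,b),an=r
    if b>a: an+=90;a,b=b,a
    v=np.array([np.cos(np.radians(an)),np.sin(np.radians(an))]);
    if v@LX<0:v=-v
    print(name,"lane",lane([cx,cy]).round(1),"size",round(a,1),round(b,1),"yaw deg",np.degrees(np.arctan2(v@LY,v@LX)).round(2))
def wmeas(save=None):
    s,R,p,d,o,D=wrist()
    if save: cv2.imwrite(save,p[:,:,::-1])
    P=o+D*d[:,:,None];z=P[:,:,2];l=lane(P)
    ok=(d>0)&(l[:,:,0]<120)&(l[:,:,0]>-240)&(abs(l[:,:,1])<75)
    top=onplane(o,D,43.)
    for m in big(ok&(z>39)&(z<48))[:2]:
        c=outline(m);print(m.sum(),m.nonzero()[0].mean().round(),m.nonzero()[1].mean().round());rep("block",cv2.minAreaRect(top[c[:,1],c[:,0],:2].astype(np.float32)))
    top=onplane(o,D,18.);g=p.min(2)
    for m in big((d>0)&(abs(z-18)<5)&(g>150))[:3]:
        c=outline(m);rep("rail",cv2.minAreaRect(top[c[:,1],c[:,0],:2].astype(np.float32)))
    return p,z
E
python3 - <<'E'
from h import *
p,z=wmeas();print(np.nanmedian(z[125:150,280:380]))
E
```

```text
16111 138.0 322.0
block lane [-110.2  -26.2] size 116.9 58.6 yaw deg -4.94
rail lane [51.  45.7] size 104.0 13.0 yaw deg 0.4
rail lane [ 65.7 -45.4] size 133.0 12.2 yaw deg 0.14
42.21049904959395
```

Emit:
carry_out([
  [0.7,0,30,-1,0],
  [0.7,0,60,-1,0],
  [0.7,0,84,-1,0],
  [0.7,0,84,-1,0],
  [0.7,-6,84,-1,0],
  [0.7,-12,84,-1,0],
  [0.7,-17,84,-1,0],
  [0.7,-21,84,-1,0],
  [0.7,-25,84,-1,0],
  [0.7,-25,84,-1,0],
])

```text
clock: 3.05
position: [449.1, 34.5, 17.3]
tcp_rot: [-0.035, 0.037, 0.706, -0.706]
force: [-0.9, -0.4, 0.8]
finger_gap: 0.702
```

```bash
python3 - <<'E'
from h import *
wmeas("pics/w2.png");goto(-110,-42,16,LX)
E
```

```text
39513 198.0 321.0
block lane [-112.9  -28.9] size 115.8 84.0 yaw deg 0.15
rail lane [ 26.9 -45.1] size 55.5 11.4 yaw deg -0.19
rail lane [12.3 45.7] size 26.6 12.3 yaw deg -0.66
lane now [-113.3  -58.5] z 17.2 shift [-16.5   1.2   3.3]
 turn 0.0
 turn -180.0
```

View pics/w2.png

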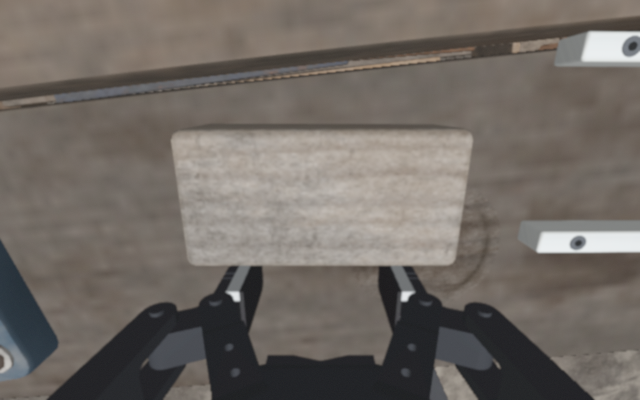

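The block is now square to the jaws (front edge level at row ~265) and both fingers are in contact. I'll push on.

Emit:
carry_out([
  [0.7,-3,1,2,0],
  [0.7,-6,1,2,0],
  [0.7,-9,1,2,0],
  [0.7,-12,1,2,0],
  [0.7,-15,1,2,0],
  [0.7,-15,1,2,0],
  [0.7,-15,1,2,0],
  [0.7,5,1,2,0],
  [0.7,20,1,2,0],
  [0.7,20,1,2,0],
])

```text
clock: 3.93
position: [426.7, 34.8, 15.8]
tcp_rot: [-0.035, 0.036, 0.706, -0.706]
force: [-0.7, 0.5, -0.2]
finger_gap: 0.702
```

```bash
python3 - <<'E'
from h import *
wmeas("pics/w3.png");goto(-110,-42,16,LX)
E
```

```text
52801 96.0 320.0
block lane [-111.5   -0.5] size 116.0 57.5 yaw deg 0.07
348 276.0 239.0
block lane [-148.1  -71.8] size 16.4 9.9 yaw deg 0.16
rail lane [ 23.7 -45.3] size 48.8 11.9 yaw deg 0.03
rail lane [ 9.1 40. ] size 19.4 1.1 yaw deg 0.79
lane now [-111.2  -78.6] z 16.2 shift [-36.6   0.3   1.2]
 turn 0.1
 turn -179.9
```

View pics/w3.png

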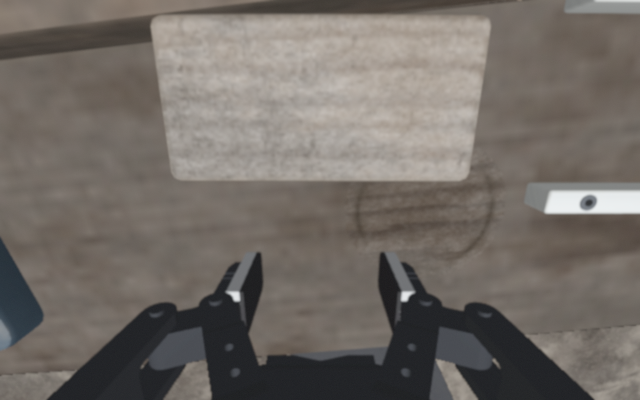

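The block is centred and square at lane (-111.5, -0.5), yaw 0.07°. Next I'll go up, over and behind it.

Emit:
carry_out([
  [0.7,0,-40,0,0],
  [0.4,0,-80,0,-7],
  [0.4,0,-110,-20,-14],
  [0.4,-20,-110,-50,-21],
  [0.4,-50,-110,-80,-28],
  [0.4,-78,-110,-100,-35],
  [0.4,-78,-110,-100,-42],
  [0.4,-78,-110,-100,-49],
  [0.4,-78,-110,-100,-56],
  [0.4,-78,-110,-100,-63],
  [0.4,-78,-110,-100,-70],
  [0.4,-78,-110,-100,-77],
])

```text
clock: 4.98
position: [518.6, 126.2, 127.1]
tcp_rot: [-0.415, 0.411, -0.573, 0.575]
force: [0.8, 1.3, -0.3]
finger_gap: 0.403
```

```bash
python3 - <<'E'
from h import *
wmeas("pics/w4.png");goto(-208,0,24,LY)
E
```

```text
5174 304.0 332.0
block lane [-119.1   -6. ] size 109.9 50.4 yaw deg -2.53
rail lane [ 11.7 283. ] size 172.6 25.8 yaw deg 5.91
rail lane [-297.   245.7] size 37.0 36.4 yaw deg 78.87
rail lane [-160.   258.5] size 65.9 18.2 yaw deg 4.68
lane now [-211.3    1.2] z 127.0 shift [  3.9 103.   -1. ]
 turn -12.5
 turn 167.5
```

View pics/w4.png

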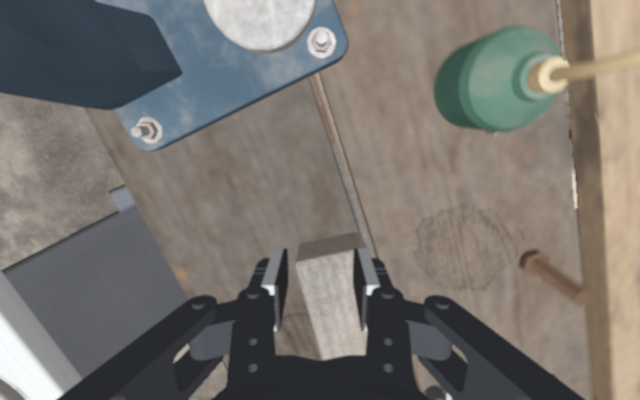

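The wrist view shows the block's rear end at (330,245) between the fingers in projection, with the oil can (510,80) and the bolt (550,270) well to the side. I'll finish the turn and go down.

Emit:
carry_out([
  [0.4,4,0,-1,-7],
  [0.4,4,30,-1,-12.5],
  [0.4,4,60,-1,-12.5],
  [0.4,4,90,-1,-12.5],
  [0.4,4,103,-1,-12.5],
  [0.4,4,103,-1,-12.5],
  [0.4,4,103,-1,-12.5],
])

```text
clock: 5.62
position: [517.8, 123.1, 24.2]
tcp_rot: [-0.476, 0.471, -0.524, 0.526]
force: [0.4, -0.3, 1.4]
finger_gap: 0.399
```

```bash
cat >> h.py <<'E'
def smeas(name,save=None,zr=(36,50)):
    p,d=robot.capture(name)
    if save: cv2.imwrite(save,cv2.resize(p[120:300,200:440,::-1] if name=="side" else p[100:290,250:490,::-1],None,fx=3,fy=3,interpolation=cv2.INTER_CUBIC))
    P=cloud(name,d);z=P[:,:,2];l=lane(P)
    ok=(z>zr[0])&(z<zr[1])&(abs(l[:,:,1])<60)&(l[:,:,0]>-240)&(l[:,:,0]<145)&(p.max(2).astype(int)-p.min(2)<60)&(p.min(2)>80)
    for m in big(ok)[:2]: rep(name+" block",rect(name,m,43))
E
python3 - <<'E'
from h import *
goto(-186,0,24,LY)
smeas("side","pics/si5.png");smeas("scene","pics/sc5.png")
E
```

```text
lane now [-208.2    0.8] z 24.2 shift [22.2  0.1 -0.8]
 turn -0.0
 turn 180.0
side block lane [-100.7   -0.8] size 121.6 58.9 yaw deg -0.11
scene block lane [-113.5   -2.5] size 117.5 61.6 yaw deg 0.04
```

View pics/si5.png

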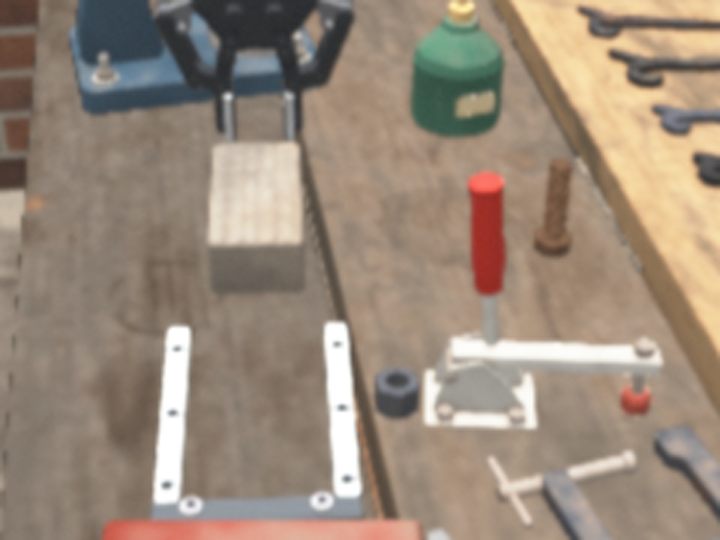

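View pics/sc5.png

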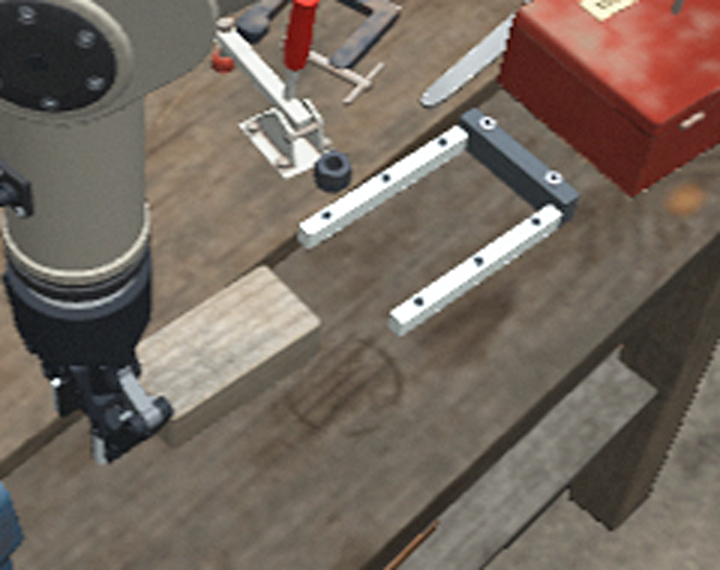

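Emit:
carry_out([
  [0.4,15,0,-2,0],
  [0.4,24,0,-2,0],
  [0.4,30,0,-2,0],
  [0.4,36,0,-2,0],
  [0.4,42,0,-2,0],
  [0.4,48,0,-2,0],
  [0.4,54,0,-2,0],
  [0.4,60,0,-2,0],
  [0.4,66,0,-2,0],
  [0.4,72,0,-2,0],
  [0.4,72,0,-2,0],
])

```text
clock: 6.63
position: [509.2, 49.7, 25.0]
tcp_rot: [-0.476, 0.471, -0.524, 0.527]
force: [0.2, 1.3, 0.3]
finger_gap: 0.4
```

```bash
python3 - <<'E'
from h import *
s,R=tool();print(s['force'])
goto(19,0,24,LY)
smeas("side","pics/si6.png");smeas("scene","pics/sc6.png")
d=np.load("side0.npz")['d'];l=lane(cloud("side",d));z=cloud("side",d)[:,:,2]
k=(l[:,:,0]>-150)&(l[:,:,0]<140)&(l[:,:,1]>60)&(l[:,:,1]<200)&(z>50);print("clamp/bolt min y",np.percentile(l[k][:,1],[0,1,5]))
E
```

```text
[0.19176638 1.26128002 0.25158334]
lane now [-134.3   -0.3] z 25.0 shift [153.3   0.7   0.6]
 turn -0.1
 turn 179.9
side block lane [-63.1  -2.5] size 142.4 58.6 yaw deg -0.17
scene block lane [-52.7  -4.5] size 93.6 61.0 yaw deg 0.76
clamp/bolt min y [110.3146724  111.57867671 113.54233166]
```

View pics/si6.png

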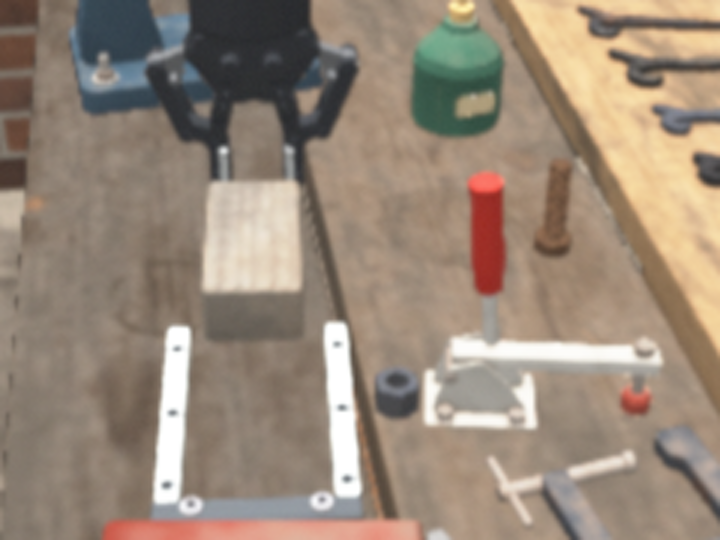

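View pics/sc6.png

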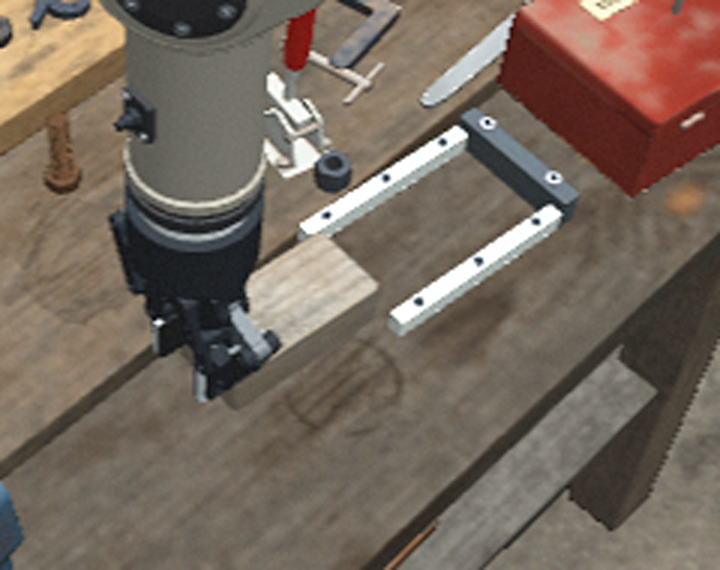

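The block is square and about 2.5 mm right of centre (side crop: front base spans 205–303, between rail inner edges at about 190 and 325). I'll continue, with the hand drifting back 3 mm to the left.

Emit:
carry_out([
  [0.4,6,0,0,0],
  [0.4,12,0,1,0],
  [0.4,18,0,1.5,0],
  [0.4,24,0,2,0],
  [0.4,30,0,2.5,0],
  [0.4,36,0,3,0],
  [0.4,42,0,3,0],
  [0.4,48,0,3,0],
  [0.4,48,0,3,0],
])

```text
clock: 7.48
position: [506.4, -0.9, 24.3]
tcp_rot: [-0.474, 0.471, -0.524, 0.528]
force: [-0.1, 0.3, 0.3]
finger_gap: 0.4
```

```bash
python3 - <<'E'
from h import *
s,R=tool();print(s['force'])
goto(19,0,24,LY)
smeas("side","pics/si7.png");smeas("scene","pics/sc7.png")
E
```

```text
[-0.08243405  0.32597383  0.33219112]
lane now [-83.7   2. ] z 24.3 shift [102.7   0.4  -1.6]
 turn -0.2
 turn 179.8
side block lane [-12.8   0.2] size 142.7 58.8 yaw deg -0.27
scene block lane [ 0.1 -1.5] size 88.6 61.8 yaw deg -0.21
```

View pics/si7.png

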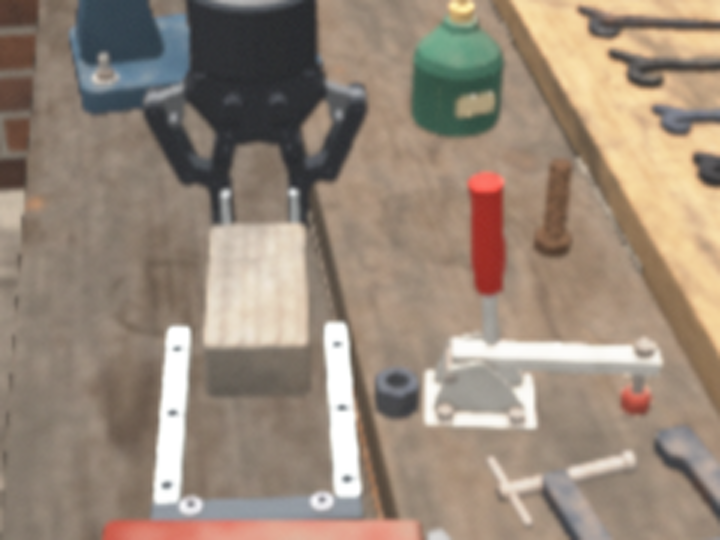

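View pics/sc7.png

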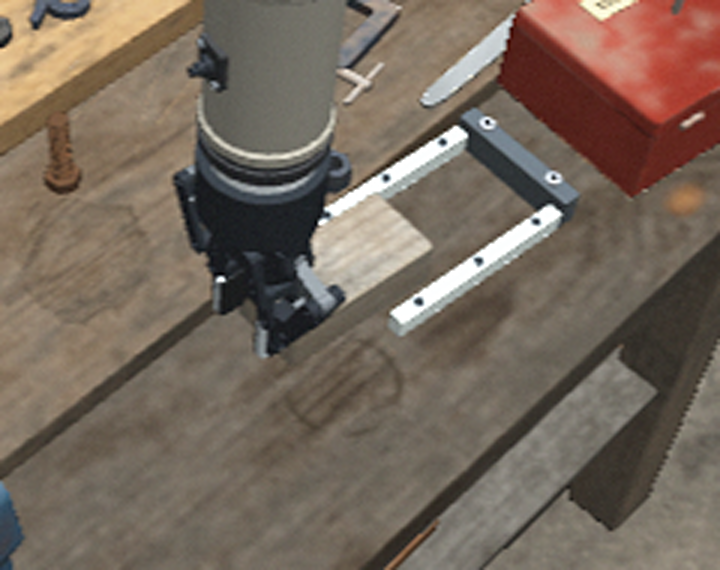

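The block is about 45 mm into the lane and centred (y about 0, yaw −0.3°). I'll continue straight.

Emit:
carry_out([
  [0.4,6,0,0,0],
  [0.4,12,0,0,0],
  [0.4,18,0,0,0],
  [0.4,24,0,0,0],
  [0.4,30,0,0,0],
  [0.4,36,0,0,0],
  [0.4,42,0,0,0],
  [0.4,48,0,0,0],
  [0.4,54,0,0,0],
  [0.4,60,0,0,0],
  [0.4,60,0,0,0],
])

```text
clock: 8.5
position: [499.5, -62.3, 24.1]
tcp_rot: [-0.473, 0.472, -0.524, 0.528]
force: [0.5, 0.8, 0.3]
finger_gap: 0.394
```

```bash
python3 - <<'E'
from h import *
s,R=tool();print(s['force'])
goto(19,0,24,LY)
smeas("side","pics/si8.png");smeas("scene","pics/sc8.png")
E
```

```text
[0.53942314 0.75394303 0.25202422]
lane now [-21.9   1.4] z 24.1 shift [40.9  0.2 -1.2]
 turn -0.3
 turn 179.7
side block lane [47.9 -0. ] size 141.5 58.9 yaw deg -0.21
scene block lane [66.8 -1.4] size 78.3 61.3 yaw deg -0.83
```

View pics/si8.png

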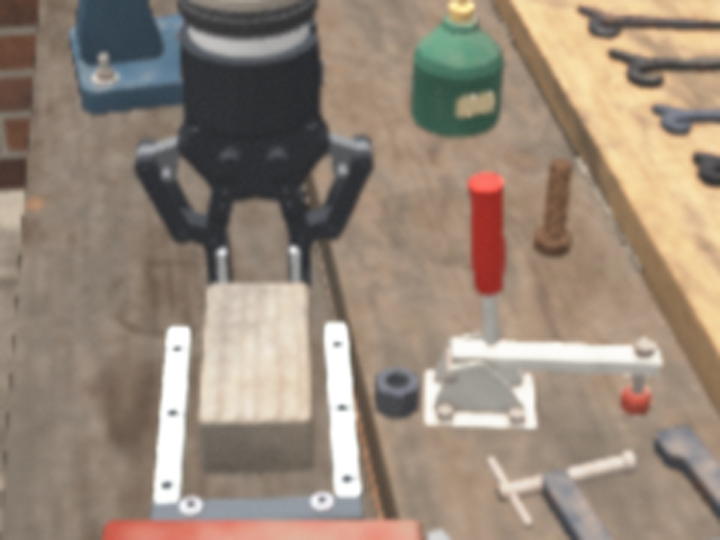

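View pics/sc8.png

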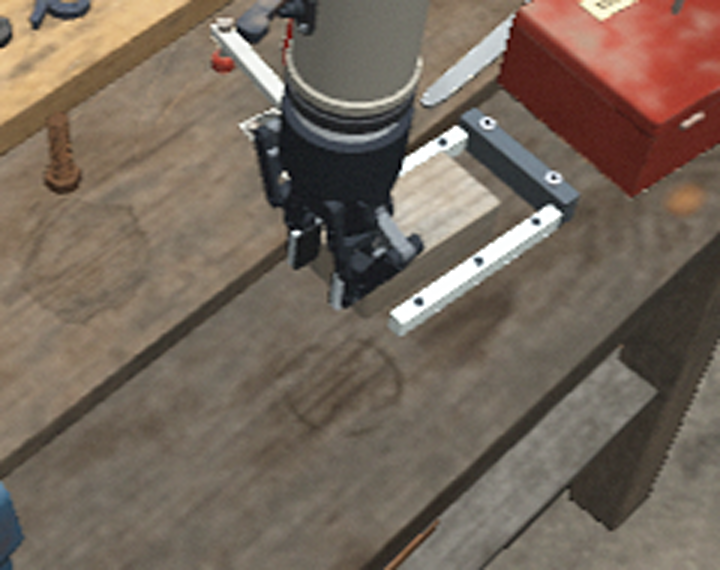

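Emit:
carry_out([
  [0.4,6,0,0,0],
  [0.4,12,0,-0.5,0],
  [0.4,18,0,-1,0],
  [0.4,24,0,-1,0],
  [0.4,29,0,-1,0],
  [0.4,33,0,-1,0],
  [0.4,36,0,-1,0],
  [0.4,36,0,-1,0],
])

```text
clock: 9.27
position: [494.1, -98.8, 23.9]
tcp_rot: [-0.472, 0.472, -0.524, 0.529]
force: [1.0, 1.4, -1.0]
finger_gap: 0.399
```

```bash
python3 - <<'E'
from h import *
s,R=tool();print(s['force'])
goto(19,0,24,LY)
smeas("side","pics/si9.png");smeas("scene","pics/sc9.png")
E
```

```text
[ 1.02717815  1.44092137 -0.97417152]
lane now [14.9 -0.2] z 23.9 shift [ 4.1 -0.   0.2]
 turn -0.4
 turn 179.6
side block lane [82.9 -1.4] size 135.9 58.8 yaw deg -0.03
scene block lane [106.4  -3.1] size 72.5 61.7 yaw deg -1.27
```

View pics/sc9.png

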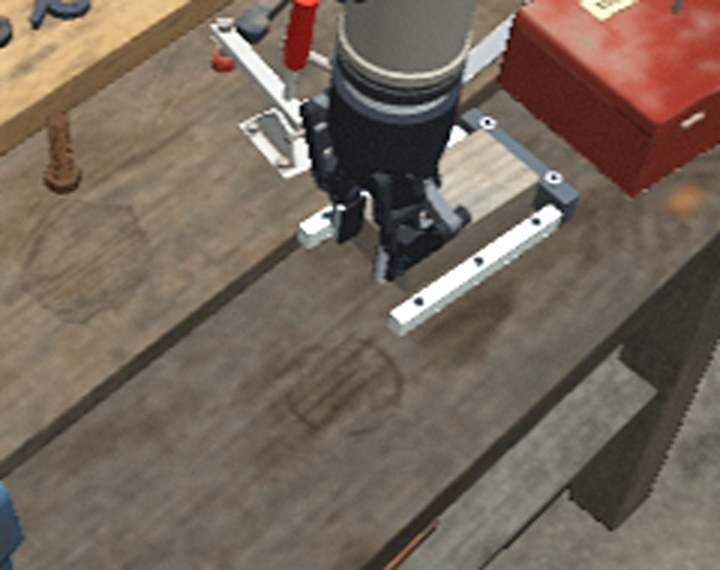

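About 4 mm is left. I'll creep in and watch the force.

Emit:
carry_out([
  [0.4,1,0,0,0],
  [0.4,2,0,0,0],
  [0.4,3,0,0,0],
  [0.4,3,0,0,0],
])

```text
clock: 9.7
position: [493.6, -101.4, 23.8]
tcp_rot: [-0.472, 0.473, -0.524, 0.528]
force: [0.7, 2.6, 0.1]
finger_gap: 0.398
```

```bash
python3 - <<'E'
from h import *
s,R=tool();print(s['force'],lane(s['position']))
E
```

```text
[0.72243891 2.63606797 0.10345633] [17.62480213 -0.4288062 ]
```

Emit:
carry_out([
  [0.4,1,0,0,0],
  [0.4,2,0,0,0],
  [0.4,2,0,0,0],
])

```text
clock: 9.95
position: [493.4, -102.9, 23.8]
tcp_rot: [-0.473, 0.473, -0.524, 0.528]
force: [0.1, 2.7, 0.8]
finger_gap: 0.399
```

```bash
python3 - <<'E'
from h import *
s,R=tool();print(s['force'],lane(s['position']))
E
```

```text
[0.08428216 2.72879457 0.78602014] [19.11566603 -0.49661043]
```

Emit:
carry_out([
  [0.4,1,0,0,0],
  [0.4,1.5,0,0,0],
  [0.4,1.5,0,0,0],
])

```text
clock: 10.2
position: [493.4, -102.9, 23.9]
tcp_rot: [-0.473, 0.472, -0.524, 0.527]
force: [-0.7, 5.7, 0.0]
finger_gap: 0.397
```

```bash
python3 - <<'E'
from h import *
s,R=tool();print(s['force'],lane(s['position']))
E
```

```text
[-0.74595882  5.71637149  0.03470051] [19.11591688 -0.53019953]
```

The force rose to 5.7 N with no further advance, so the block is against the stop. I'll back off and lift clear.

Emit:
carry_out([
  [0.4,-5,0,0,0],
  [0.4,-20,0,0,0],
  [0.4,-40,0,0,0],
  [0.4,-60,-20,0,0],
  [0.4,-80,-60,0,0],
  [0.4,-100,-100,0,0],
  [0.4,-130,-130,0,0],
  [0.4,-150,-150,0,0],
  [0.4,-150,-150,0,0],
  [0.4,-150,-150,0,0],
])

```text
clock: 11.03
position: [509.8, 47.5, 175.6]
tcp_rot: [-0.475, 0.472, -0.522, 0.528]
force: [0.1, 0.2, 0.4]
finger_gap: 0.398
```

```bash
python3 - <<'E'
from h import *
s,R=tool();print(s['force'],s['position'])
smeas("side","pics/si10.png");smeas("scene","pics/sc10.png")
E
```

```text
[0.07854626 0.2192685  0.37483592] [509.8335761   47.45731334 175.57003929]
side block lane [93.7 -1.3] size 112.7 59.0 yaw deg -0.21
scene block lane [85.4 -3.3] size 118.5 62.1 yaw deg -0.24
```

View pics/sc10.png

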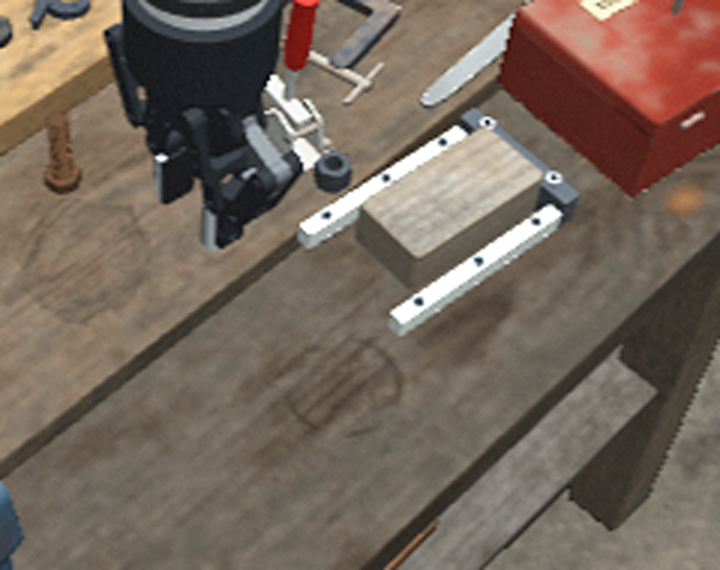

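View pics/si10.png

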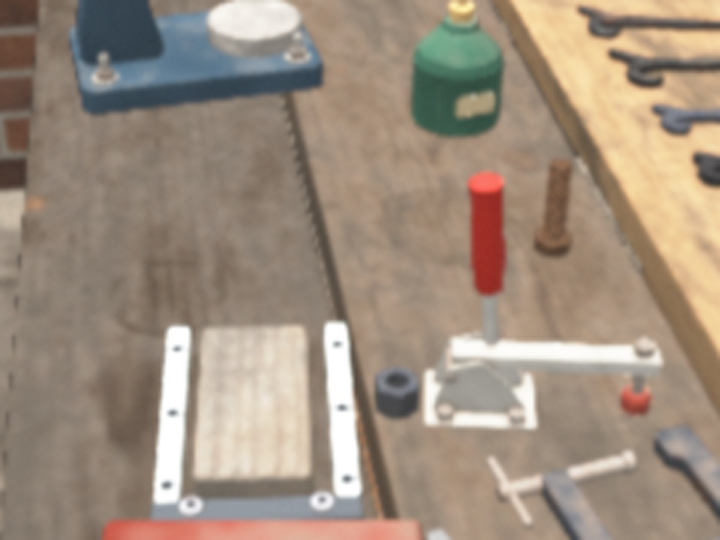

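The pictures show the block in the lane against the stop, with gaps on both sides. The force and the scene outline differ by about 3 mm along the lane, so I'll take an overhead wrist look from beside the lane.

Emit:
carry_out([
  [0.4,0,0,-30,7],
  [0.4,0,0,-60,14],
  [0.4,0,0,-90,21],
  [0.4,30,0,-90,28],
  [0.4,60,0,-90,35],
  [0.4,90,0,-90,42],
  [0.4,120,0,-90,49],
  [0.4,150,0,-90,56],
  [0.4,180,0,-90,63],
  [0.4,210,0,-90,70],
  [0.4,220,0,-90,77],
  [0.4,220,0,-90,84],
])

```text
clock: 12.13
position: [391.7, -170.7, 171.7]
tcp_rot: [0.008, -0.007, -0.705, 0.709]
force: [-0.4, 1.6, 0.5]
finger_gap: 0.398
```

Emit:
carry_out([
  [0.4,0,0,0,6],
  [0.4,0,0,0,6],
  [0.4,0,0,0,6],
])

```text
clock: 12.38
position: [389.9, -171.9, 170.5]
tcp_rot: [0.046, -0.043, -0.704, 0.708]
force: [0.1, -1.0, 0.2]
finger_gap: 0.4
```

```bash
python3 - <<'E'
from h import *
s,R=tool();print(s['force'],lane(s['position']),s['position'][2])
p,z=wmeas("pics/w11.png")
s,R,p,d,o,D=wrist()
l=lane(onplane(o,D,28.)) 
g=p.astype(int)
P=o+D*d[:,:,None];zz=P[:,:,2];L=lane(P)
# profile along the lane centre: height & colour
for y in(-20,0,20):
  k=(abs(L[:,:,1]-y)<4)&(L[:,:,0]>138)&(L[:,:,0]<172)&(d>0)
  xs=L[k][:,0];zs=zz[k]
  print(y,[(b,round(float(np.median(zs[(xs>=b)&(xs<b+2)])),1)) for b in range(138,172,2) if ((xs>=b)&(xs<b+2)).any()])
E
```

```text
[ 0.14246885 -0.95728664  0.23690594] [ 98.24648325 -96.4228716 ] 170.4703956479641
7901 85.0 290.0
block lane [75.4 -1. ] size 88.1 59.1 yaw deg -0.21
rail lane [75.4 46. ] size 149.4 12.9 yaw deg 0.17
rail lane [ 75.6 -45.5] size 148.9 12.3 yaw deg 0.13
-20 [(138, 42.1), (140, 42.2), (142, 42.1), (144, 42.5), (146, 42.2), (148, 41.0), (150, 37.7), (152, 28.4), (154, 28.3), (156, 27.9), (158, 28.1), (160, 27.9), (162, 28.0), (164, 27.5)]
0 [(138, 42.1), (140, 42.2), (142, 42.0), (144, 42.0), (146, 41.7), (148, 40.4), (150, 28.0), (152, 28.3), (154, 28.1), (156, 27.7), (158, 27.9), (160, 28.0), (162, 28.0), (164, 27.5)]
20 [(138, 42.0), (140, 41.9), (142, 41.9), (144, 42.0), (146, 41.0), (148, 40.5), (150, 27.7), (152, 27.9), (154, 27.9), (156, 28.0), (158, 27.6), (160, 28.1), (162, 28.0), (164, 27.6)]
```

View pics/w11.png

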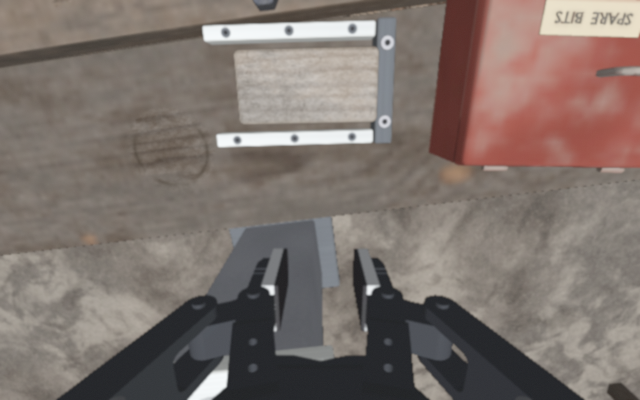

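The overhead view shows the block's leading end at x≈377 meeting the stop. The depth profile steps from 42 mm to 28 mm at lane x≈150 with no gap. y is about −1 mm and both rails are clear.

```bash
python3 -c "
from rig import robot
print(robot.hand_in())"
```

```text
the job is handed in; nothing more can be done
None
```

The block is in the lane with its leading end against the end stop. The hand is clear, and I handed the job in at about 12.5 s of the 67 s allowed.

**What I did:** I pushed the block's long side with both open fingers, which squared it and centred it in front of the mouth. I then pushed it lengthwise from behind, with the fingertips kept above rail height, until it met the stop. After that I backed off and lifted the hand away.

**Last checks:**
- **Contact with the stop:** the push force rose to 5.7 N with no further advance. The overhead wrist depth steps straight from the block top to the stop top at about 150 mm down the lane, with no gap.
- **Position:** the block is about 1 mm right of the centre line, with yaw about −0.2°.
- **Rails and bystanders:** both rails still measure where they were. The oil can, bolt and nut look unmoved in the pictures, but I did not measure them.

**Checks that disagreed:**
- **Scene outline:** it put the block's centre at 85.4 mm down the lane. Its earlier readings had run about 2 mm short, so about 87 mm once corrected, against about 90 mm from the contact. Both are within the limits.
- **Side view:** it gave 93.7 mm, but that view was partly hidden and had been unreliable along the lane throughout.
- **Last wrist outline:** it caught only 88 mm of the block's length, so I used only its sideways position and angle.

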